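# Flip the stock tags to match the bins

## Task

Each bin in the parts rack has a two-faced hinged tag in front of it. With the fingers alone, gently push over the tags that are wrong, so that the tags of the full bins lie with the green face up and the tags of the nearly empty bins lie with the red face up, each right down against its holder. Do not move or pick up any of the loose parts and tools lying about.

Things in the scene. Friction and masses are not known exactly. Their poses are not given: they have to be found in the camera images.
- stand_a: fixed aluminium V-shaped holder of tag a, front row of the rack, 125 mm from its neighbours. Origin: under its foot's centre, 4 mm above the bench; x along the hinge, away from the robot to its bin; y left along the row; z up. Hinge line along x, 35 mm above the origin. The V's wings end 22 mm to each side of it, 58 mm above the origin; the tag reaches out further: push its free edge from outside.
- tag_a (a joint): tag a: plastic leaf 46 mm wide, 50 mm from hinge to free edge, 4 mm thick, 5 mm edge bead, outer 14 mm white, 30 g. 0 = lies over to the left (+y of its stand), RED face up, edge 31 mm left of and 39 mm above the hinge; 0.663 = upright; 1.326 = lies over to the right (-y), GREEN face up. Turns freely, falls to the side it leans to, can stay put within about 0.1 rad of upright.
- edge_a (a point): middle of the free edge of tag a, 50 mm from the hinge; moves with the tag.
- stand_b: fixed aluminium V-shaped holder of tag b, front row of the rack, 125 mm from its neighbours. Origin: under its foot's centre, 4 mm above the bench; x along the hinge, away from the robot to its bin; y left along the row; z up. Hinge line along x, 35 mm above the origin. The V's wings end 22 mm to each side of it, 58 mm above the origin; the tag reaches out further: push its free edge from outside.
- tag_b (a joint): tag b: plastic leaf 46 mm wide, 50 mm from hinge to free edge, 4 mm thick, 5 mm edge bead, outer 14 mm white, 30 g. 0 = lies over to the left (+y of its stand), RED face up, edge 31 mm left of and 39 mm above the hinge; 0.663 = upright; 1.326 = lies over to the right (-y), GREEN face up. Turns freely, falls to the side it leans to, can stay put within about 0.1 rad of upright.
- edge_b (a point): middle of the free edge of tag b, 50 mm from the hinge; moves with the tag.
- stand_c: fixed aluminium V-shaped holder of tag c, front row of the rack, 125 mm from its neighbours. Origin: under its foot's centre, 4 mm above the bench; x along the hinge, away from the robot to its bin; y left along the row; z up. Hinge line along x, 35 mm above the origin. The V's wings end 22 mm to each side of it, 58 mm above the origin; the tag reaches out further: push its free edge from outside.
- tag_c (a joint): tag c: plastic leaf 46 mm wide, 50 mm from hinge to free edge, 4 mm thick, 5 mm edge bead, outer 14 mm white, 30 g. 0 = lies over to the left (+y of its stand), RED face up, edge 31 mm left of and 39 mm above the hinge; 0.663 = upright; 1.326 = lies over to the right (-y), GREEN face up. Turns freely, falls to the side it leans to, can stay put within about 0.1 rad of upright.
- edge_c (a point): middle of the free edge of tag c, 50 mm from the hinge; moves with the tag.
- stand_d: fixed aluminium V-shaped holder of tag d, front row of the rack, 125 mm from its neighbours. Origin: under its foot's centre, 4 mm above the bench; x along the hinge, away from the robot to its bin; y left along the row; z up. Hinge line along x, 35 mm above the origin. The V's wings end 22 mm to each side of it, 58 mm above the origin; the tag reaches out further: push its free edge from outside.
- tag_d (a joint): tag d: plastic leaf 46 mm wide, 50 mm from hinge to free edge, 4 mm thick, 5 mm edge bead, outer 14 mm white, 30 g. 0 = lies over to the left (+y of its stand), RED face up, edge 31 mm left of and 39 mm above the hinge; 0.663 = upright; 1.326 = lies over to the right (-y), GREEN face up. Turns freely, falls to the side it leans to, can stay put within about 0.1 rad of upright.
- edge_d (a point): middle of the free edge of tag d, 50 mm from the hinge; moves with the tag.
- bin_a: blue open stock bin, fixed in the rack, 130 deep x 112 wide x 70 mm high (front wall 40 mm), heaped with aluminium lens-mount rings: FULL. Origin: centre of its underside, 4 mm above the bench. The tag for this bin is the one whose stand lies straight in front of it, 143 mm towards the robot along the bin's -x.
- bin_b: blue open stock bin, fixed in the rack, 130 deep x 112 wide x 70 mm high (front wall 40 mm), heaped with steel optical posts: FULL. Origin: centre of its underside, 4 mm above the bench. The tag for this bin is the one whose stand lies straight in front of it, 143 mm towards the robot along the bin's -x.
- bin_c: blue open stock bin, fixed in the rack, 130 deep x 112 wide x 70 mm high (front wall 40 mm), only two brass knobs on its floor: NOT full, nearly empty. Origin: centre of its underside, 4 mm above the bench. The tag for this bin is the one whose stand lies straight in front of it, 143 mm towards the robot along the bin's -x.
- bin_d: blue open stock bin, fixed in the rack, 130 deep x 112 wide x 70 mm high (front wall 40 mm), only two small aluminium clamps on its floor: NOT full, nearly empty. Origin: centre of its underside, 4 mm above the bench. The tag for this bin is the one whose stand lies straight in front of it, 143 mm towards the robot along the bin's -x.
- mount_ring: loose black ring with a lug, 42 mm across, 12 mm high, lying on the rack's front apron in front of the tags; origin under its centre. A bystander: leave it alone.
- thumb_knob: loose brass knob, 24 mm across, 20 mm high, on the rack's front apron; origin under its centre. A bystander: leave it alone.
- syringe: loose grease syringe with turquoise plunger, lying left of the rack, 125 mm long, 21 mm high; origin below its barrel. A bystander: leave it alone.
- grease_jar: small amber jar with white cap, 54 mm across, 50 mm high, left of the rack; origin under its centre. A bystander: leave it alone.
- screwdriver: silver precision screwdriver lying right of the rack, 132 mm long, 12 mm thick; origin below its middle. A bystander: leave it alone.
- tweezers: steel tweezers lying right of the rack, 115 mm long, 8 mm high; origin below their middle. A bystander: leave it alone.
- optic_post: steel post standing on a 31 mm foot, 86 mm high, right of the rack; origin under its centre. A bystander: leave it alone.
There are look-alikes about, which are no part of the job. What is shaped like the stand_a but pink is not meant.

How it is judged:
By the outcome, as a careful person would: the job done as asked, in the order asked, and still so for the second after the job is handed in, with the robot touching nothing.
It also fails if it takes over 48 s, if anything falls off the work surface, if the arm or the gripper's body presses on something with over 40 N, if the wrist force passes 120 N, or if a joint passes its speed limit or range.

## Robot

A 7-joint arm with a two-finger parallel gripper is mounted at the origin on the work surface. World frame = base frame: x ahead of the robot, y to its left, z up, the work surface at z = 0. Lengths are in m, angles in rad, forces in N, time in s.
With the tool pointing down it reaches from about 0.425 to 0.925 m from the base axis. Payload 6.8 kg.
Tool frame: the origin (TCP) lies on the centre line of the jaws, within the pads' length; the fingertips stand 19 mm ahead of it and the grasp point (between the pads) is the TCP; z points along the fingers, y is the line along which they close (so a half turn about z gives the same grasp; the last joint's range is limited). The gripper opens to 85 mm and grips with 20 to 120 N. Pads are 22 mm wide; open, the fingers measure 114 mm over their backs; the gripper's body (76 mm by 85 mm) begins 54 mm behind the grasp point. The pads swing forward as they close: fully open they stand 13 mm farther back than shut.
Start: joints at [1.028, 0.477, 0.022, 1.555, -0.011, 1.109, -0.083], TCP at [0.284, -0.612, 0.25] pointing down, gripper open.
Joint ranges: [-2.96, 2.96], [-0.34, 2.1], [-1.41, 1.46], [0.24, 2.44], [-1.37, 4.51], [0.17, 1.92], [-2.96, 2.96]. Speed limits (rad/s): [2.39, 2.39, 3.14, 3.14, 3.14, 3.14, 3.14].

## Interface

Orientations are given as a rotation vector (axis times angle).
In Python, from bench import r gives the robot as it stands. The module is installed in compiled form; this text tells all that it offers.
- The arm moves only by the tool arm_command, never from a script. Its argument "rows" is a list of rows, each an object of numbers: "fingers": the opening, from -1 (shut) to 1 (fully open); "x", "y", "z": the shift along the tool's x, y, z in m; "ax", "ay", "az": the turn, a rotation vector about the tool's x, y, z in degrees. In form: [{"fingers": .., "x": .., "y": .., "z": .., "ax": .., "ay": .., "az": ..}, ...]. A call has 1 to 10 rows; each row shifts and turns the commanded pose from where the row before left it, along the tool's axes as they then stand; what a row does not reach is not made up. A row lasts 1/12 s, in which the tool goes at most 41.7 mm and 7.16 degrees, less where a joint would pass 70% of its speed; a pose out of reach is approached as far as the arm can. A call is refused whole if a number of a shift passes 0.0417 or a number of a turn 7.16, either way. A call with a gripper value outside its range is refused whole. The fingers move at their own pace and stop on an object; "grip_force" is the grip in N (left out, the last holds). Time passes only in rows, so rows that do not move let the fingers close. It gives the time, the measured TCP pose, the force, the opening and the grip force at its end, in the units of the state.
- r.get_obs(): the state, without advancing time (a new reading comes with each control period).
- r.grab_frame(name): name is "scene" or "top"; returns a dict with "frame" (420x560x3 uint8, red, green, blue), "depth" (420x560 float32, m along the optical axis (not along the pixel's ray), 0 where there is no reading), "K" (3x3 intrinsics, pixels), "world_from_camera" (4x4, takes a point from camera to world coordinates). Camera axes: x right, y down, z forward; pixel columns grow to the right and rows downward; lengths in m; the calibration is good to about 2 mm. A picture is of the moment at which its call begins.
- r.hand_in(): hands the job in; it is judged then, once.
The state is a dict: "clock": time; "joints": joint angles; "qvel": joint speeds; "tau": joint torques, N m; "tcp_pos": TCP position; "orientation": TCP orientation; "contact_force": force on the tool from outside, world axes, zero at the start; "moment": the same for the moment, N m; "grip_width": finger opening in m; "gripper_force": force on a finger pad.
Only numpy, scipy, OpenCV 4.12 (cv2) and the standard library are available. Lean on these libraries where they do the work, as an engineer would, in place of code of your own. Each camera call takes 0.05 s, during which the arm holds its last target. There are 200 camera calls.

## Working session

There is one attempt and no reset: what is moved stays moved. The work goes in short steps, Python scripts to look and compute and a tool call to move; the robot and the scene stay as the last step left them, time stands still between calls to the robot, and variables do not carry over. Pictures are saved under pics/ and viewed, at most 10 in all, crops included, and the job is handed in when it is done.

Besides the shell and the picture viewer there is one more tool, called after ">>>" as name(argument=value, ...) on one line, values as JSON. arm_command: Moves the arm, as the interface text tells. Its arguments: {"type":"object","properties":{"rows":{"type":"array"},"grip_force":{"type":"number"}},"required":["rows"]}

```bash
mkdir -p pics
python3 - <<'E'
from bench import r
import cv2,numpy as np
for n in ("scene","top"):
    f=r.grab_frame(n); np.savez(n+".npz",**f); cv2.imwrite(f"pics/{n}0.png",f["frame"][:,:,::-1])
    print(n,f["K"].tolist(),f["world_from_camera"].round(3).tolist())
o=r.get_obs();print(o["clock"],o["tcp_pos"],o["orientation"],o["contact_force"])
E
```

```text
scene [[457.11273375592657, 0.0, 284.1590863459125], [0.0, 457.11273375592657, 196.40131682614407], [0.0, 0.0, 1.0]] [[-0.876, 0.326, -0.356, 0.911], [0.482, 0.616, -0.623, 0.783], [0.017, -0.717, -0.697, 0.925], [0.0, 0.0, 0.0, 1.0]]
top [[507.9780234024098, 0.0, 291.7655512785463], [0.0, 507.9780234024098, 214.83824661471468], [0.0, 0.0, 1.0]] [[0.013, -0.995, 0.103, 0.335], [-1.0, -0.012, 0.007, -0.016], [-0.006, -0.103, -0.995, 1.287], [0.0, 0.0, 0.0, 1.0]]
0.1 [ 0.28410307 -0.61176127  0.24942892] [-3.06612411e+00 -6.77228968e-01  7.68621184e-04] [ 0.29257476 -0.48055745 -0.02170877]
```

View pics/scene0.png

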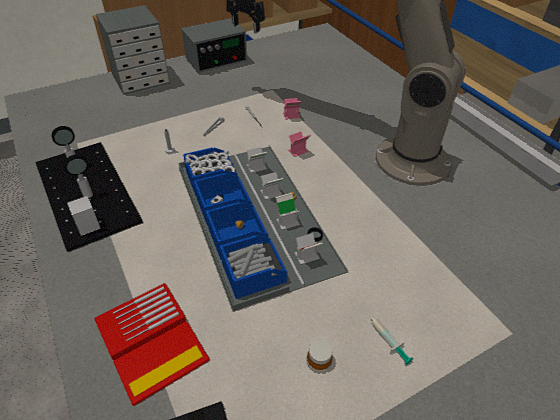

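View pics/top0.png

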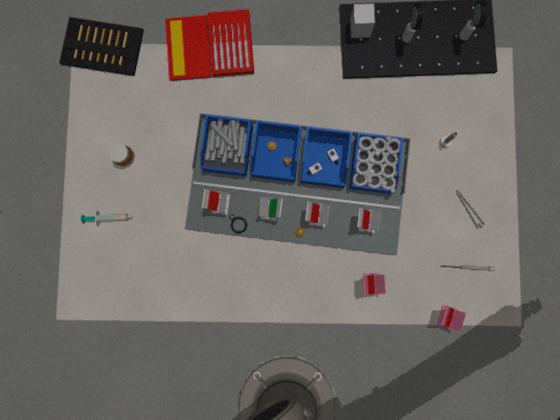

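The top view, left to right: the posts bin (225,145) is full, its tag (214,202) red. The knobs bin (277,155) is nearly empty, its tag (271,208) green. The clamps bin (325,158) is nearly empty, its tag (316,214) red. The rings bin (378,163) is full, its tag (368,220) red. The pink stands at (374,285) and (452,318) are decoys. I'll confirm this in an enlarged crop and measure.

```bash
cat > h.py <<'E'
import numpy as np,cv2
def load(n):
    d=np.load(n+".npz"); return d["frame"],d["depth"],d["K"],d["world_from_camera"]
def pts(depth,K,T):
    v,u=np.indices(depth.shape); z=depth
    P=np.stack([(u-K[0,2])/K[0,0]*z,(v-K[1,2])/K[1,1]*z,z],-1)
    return P@T[:3,:3].T+T[:3,3]
E
python3 - <<'E'
from h import *
im,d,K,T=load("top"); W=pts(d,K,T)
c=cv2.resize(im[110:250,180:420],None,fx=3.3,fy=3.3,interpolation=cv2.INTER_CUBIC)
cv2.imwrite("pics/crop.png",c[:,:,::-1])
hsv=cv2.cvtColor(im,cv2.COLOR_RGB2HSV); H,S,V=[hsv[...,i].astype(int) for i in range(3)]
for name,m in (("red",((H<6)|(H>174))&(S>190)&(V>90)),("green",(abs(H-65)<20)&(S>120))):
    n,l,s,ce=cv2.connectedComponentsWithStats(m.astype(np.uint8))
    for i in range(1,n):
        if 30<s[i,4]<1200: print(name,s[i],ce[i].round(),np.median(W[(l==i)&(d>0)],0).round(3),W[(l==i)&(d>0)][:,2].min().round(3),W[(l==i)&(d>0)][:,2].max().round(3))
# blue bins + white line
m=(abs(H-110)<12)&(S>150)&(W[...,2]>.055)
q=W[m]; print("blue rim",cv2.minAreaRect(q[:,:2].astype(np.float32)), cv2.boxPoints(cv2.minAreaRect(q[:,:2].astype(np.float32))).round(3).tolist())
im,d,K,T=load("scene")
c=cv2.resize(im[140:270,230:340],None,fx=4.5,fy=4.5,interpolation=cv2.INTER_CUBIC);cv2.imwrite("pics/crop2.png",c[:,:,::-1])
E
```

```text
red [208 191  11  20 154] [213. 200.] [0.495 0.186 0.055] 0.038 0.07
red [311 204   8  19 120] [315. 213.] [ 0.467 -0.063  0.055] 0.04 0.068
red [362 210   8  19  99] [366. 219.] [ 0.453 -0.187  0.055] 0.042 0.068
red [368 276   7  18 104] [371. 284.] [ 0.297 -0.2    0.052] 0.04 0.066
red [445 308   9  19  75] [449. 317.] [ 0.221 -0.386  0.052] 0.04 0.064
green [269 199   8  18 117] [273. 208.] [0.478 0.04  0.058] 0.045 0.071
blue rim ((0.5083810091018677, -0.01365584135055542), (0.48735925555229187, 0.3445197641849518), 83.41129302978516) [[0.3089999854564667, -0.23600000143051147], [0.6520000100135803, -0.2750000059604645], [0.7070000171661377, 0.20900000631809235], [0.36500000953674316, 0.24799999594688416]]
```

View pics/crop.png

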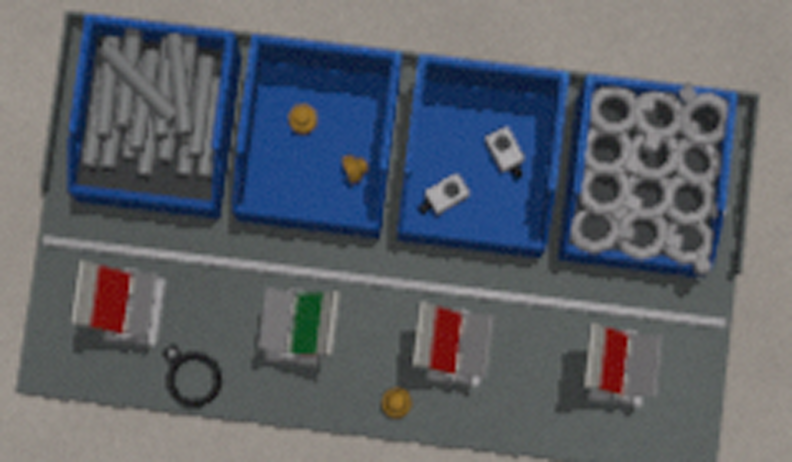

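View pics/crop2.png

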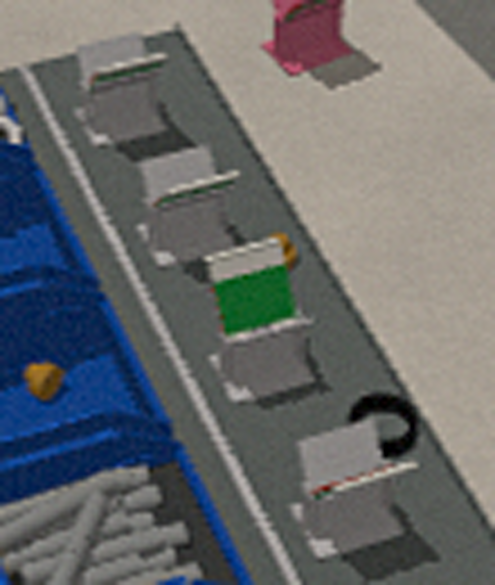

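The crop confirms it. Tags b (posts) and a (rings) show red but their bins are full, and tag c (knobs) shows green but its bin is nearly empty. Tag d is right. The pink stands are not meant. Hinge centres are about b (0.494,0.175), c (0.479,0.051), d (0.466,-0.074) and a (0.452,-0.198), with the row's left direction at (0.112,0.994). First I'll shut the fingers and turn the tool's x along the row.

>>> arm_command(rows=[{"fingers":-1,"az":-7},{"fingers":-1,"az":-7},{"fingers":-1,"az":-7},{"fingers":-1,"az":-7},{"fingers":-1,"az":-7},{"fingers":-1,"az":-7},{"fingers":-1,"az":-7},{"fingers":-1,"az":-7},{"fingers":-1,"az":-2.7},{"fingers":-1}], grip_force=20)

```text
validation failed for argument at $.ro...
```

>>> arm_command(rows=[{"fingers":-1,"x":0,"y":0,"z":0,"ax":0,"ay":0,"az":-7},{"fingers":-1,"x":0,"y":0,"z":0,"ax":0,"ay":0,"az":-7},{"fingers":-1,"x":0,"y":0,"z":0,"ax":0,"ay":0,"az":-7},{"fingers":-1,"x":0,"y":0,"z":0,"ax":0,"ay":0,"az":-7},{"fingers":-1,"x":0,"y":0,"z":0,"ax":0,"ay":0,"az":-7},{"fingers":-1,"x":0,"y":0,"z":0,"ax":0,"ay":0,"az":-7},{"fingers":-1,"x":0,"y":0,"z":0,"ax":0,"ay":0,"az":-7},{"fingers":-1,"x":0,"y":0,"z":0,"ax":0,"ay":0,"az":-7},{"fingers":-1,"x":0,"y":0,"z":0,"ax":0,"ay":0,"az":-2.7},{"fingers":-1,"x":0,"y":0,"z":0,"ax":0,"ay":0,"az":0}], grip_force=20)

```text
clock: 0.93
tcp_pos: [0.284, -0.612, 0.2497]
orientation: [-2.34, -2.095, -0.001]
contact_force: [-0.3, 0.1, -0.0]
grip_width: 0.0003
gripper_force: 0.0
```

>>> arm_command(rows=[{"fingers":-1,"x":0.04,"y":0.012,"z":0,"ax":0,"ay":0,"az":0},{"fingers":-1,"x":0.04,"y":0.012,"z":0,"ax":0,"ay":0,"az":0},{"fingers":-1,"x":0.04,"y":0.012,"z":0,"ax":0,"ay":0,"az":0},{"fingers":-1,"x":0.04,"y":0.012,"z":0,"ax":0,"ay":0,"az":0},{"fingers":-1,"x":0.04,"y":0.012,"z":0,"ax":0,"ay":0,"az":0},{"fingers":-1,"x":0.04,"y":0.012,"z":0,"ax":0,"ay":0,"az":0},{"fingers":-1,"x":0.04,"y":0.012,"z":0,"ax":0,"ay":0,"az":0},{"fingers":-1,"x":0.04,"y":0.012,"z":0,"ax":0,"ay":0,"az":0},{"fingers":-1,"x":0.04,"y":0.012,"z":0,"ax":0,"ay":0,"az":0},{"fingers":-1,"x":0.04,"y":0.012,"z":0,"ax":0,"ay":0,"az":0}])

```text
clock: 1.77
tcp_pos: [0.4479, -0.227, 0.2504]
orientation: [2.344, 2.091, -0.0]
contact_force: [0.7, 0.1, -1.0]
grip_width: 0.0
gripper_force: 0.0
```

>>> arm_command(rows=[{"fingers":-1,"x":0.03,"y":0,"z":0.02,"ax":0,"ay":0,"az":0},{"fingers":-1,"x":0.03,"y":0,"z":0.03,"ax":0,"ay":0,"az":0},{"fingers":-1,"x":0.028,"y":0,"z":0.03,"ax":0,"ay":0,"az":0},{"fingers":-1,"x":0,"y":0,"z":0,"ax":0,"ay":0,"az":0},{"fingers":-1,"x":0,"y":0,"z":0,"ax":0,"ay":0,"az":0}])

```text
clock: 2.18
tcp_pos: [0.4564, -0.1401, 0.1694]
orientation: [-2.337, -2.095, 0.003]
contact_force: [0.9, -1.2, 0.4]
grip_width: 0.0002
gripper_force: 0.0
```

Run:
```python
from bench import r
import cv2,numpy as np
o=r.get_obs();print(o["clock"],o["tcp_pos"],o["orientation"],o["contact_force"],o["joints"])
a=r.grab_frame("top")["frame"][110:250,180:420];b=r.grab_frame("scene")["frame"][60:260,180:400]
a=cv2.resize(a,(480,280));b=cv2.resize(b,None,fx=1.4,fy=1.4)
cv2.imwrite("pics/n1.png",np.hstack([a,b])[:,:,::-1])
```

```text
2.1833 [ 0.45642438 -0.14012106  0.1694386 ] [-2.33679634 -2.09464411  0.00272196] [ 0.93241112 -1.20544103  0.40097221] [ 0.54966432  0.29348936 -0.44386509  2.06831024  0.16980017  0.8178133
 -0.10383888]
```

View pics/n1.png

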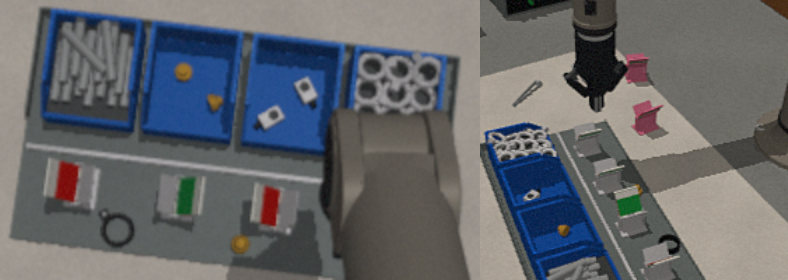

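The left panel hides tag a behind the arm. The right panel shows the shut fingers hanging free at about (597,105). I'll measure the fingertip's height from the scene depth before going down.

Run:
```python
from bench import r
from h import *
f=r.grab_frame("scene");W=pts(f["depth"],f["K"],f["world_from_camera"])
t=r.get_obs()["tcp_pos"];L=np.array([.112,.994,0]);A=np.array([.994,-.112,0])
m=(f["depth"]>0)&(np.hypot(W[...,0]-t[0],W[...,1]-t[1])<.05)&(W[...,2]>.12)
q=W[m]-t
for lo in np.arange(-.045,.06,.01):
    s=q[(q[:,2]>=lo)&(q[:,2]<lo+.01)]
    if len(s):print(lo.round(3),len(s),(s@L).min().round(3),(s@L).max().round(3),(s@A).min().round(3),(s@A).max().round(3))
```

```text
-0.025 5 0.008 0.011 -0.009 0.003
-0.015 25 -0.001 0.017 -0.016 0.01
-0.005 31 0.0 0.015 -0.016 0.012
0.005 33 -0.002 0.016 -0.016 0.01
0.015 28 0.005 0.016 -0.023 0.015
0.025 89 -0.01 0.018 -0.039 0.031
0.035 91 -0.01 0.019 -0.047 0.042
0.045 87 -0.011 0.023 -0.047 0.048
0.055 85 -0.004 0.024 -0.045 0.048
```

The tip is 19 mm below the TCP and about ±12 mm wide. I'll go down beside tag a and push it right.

>>> arm_command(rows=[{"fingers":-1,"x":0,"y":0,"z":0.02,"ax":0,"ay":0,"az":0},{"fingers":-1,"x":0,"y":0,"z":0.022,"ax":0,"ay":0,"az":0},{"fingers":-1,"x":0,"y":0,"z":0.02,"ax":0,"ay":0,"az":0},{"fingers":-1,"x":0,"y":0,"z":0.02,"ax":0,"ay":0,"az":0},{"fingers":-1,"x":0,"y":0,"z":0,"ax":0,"ay":0,"az":0},{"fingers":-1,"x":0,"y":0,"z":0,"ax":0,"ay":0,"az":0}])

```text
clock: 2.83
tcp_pos: [0.4574, -0.1431, 0.0891]
orientation: [-2.344, -2.091, 0.001]
contact_force: [0.3, -0.0, 1.0]
grip_width: -0.0
gripper_force: 0.0
```

>>> arm_command(rows=[{"fingers":-1,"x":-0.005,"y":0,"z":0,"ax":0,"ay":0,"az":0},{"fingers":-1,"x":-0.005,"y":0,"z":0,"ax":0,"ay":0,"az":0},{"fingers":-1,"x":-0.004,"y":0,"z":0,"ax":0,"ay":0,"az":0},{"fingers":-1,"x":-0.004,"y":0,"z":0,"ax":0,"ay":0,"az":0},{"fingers":-1,"x":-0.004,"y":0,"z":0,"ax":0,"ay":0,"az":0},{"fingers":-1,"x":-0.004,"y":0,"z":0,"ax":0,"ay":0,"az":0},{"fingers":-1,"x":-0.004,"y":0,"z":0,"ax":0,"ay":0,"az":0}])

```text
clock: 3.42
tcp_pos: [0.4541, -0.1723, 0.089]
orientation: [2.342, 2.094, 0.0]
contact_force: [0.2, 1.4, 0.7]
grip_width: -0.0
gripper_force: 0.0
```

>>> arm_command(rows=[{"fingers":-1,"x":-0.004,"y":0,"z":0,"ax":0,"ay":0,"az":0},{"fingers":-1,"x":-0.004,"y":0,"z":0,"ax":0,"ay":0,"az":0},{"fingers":-1,"x":-0.004,"y":0,"z":0,"ax":0,"ay":0,"az":0},{"fingers":-1,"x":-0.004,"y":0,"z":0,"ax":0,"ay":0,"az":0},{"fingers":-1,"x":-0.004,"y":0,"z":0,"ax":0,"ay":0,"az":0},{"fingers":-1,"x":-0.003,"y":0,"z":0,"ax":0,"ay":0,"az":0},{"fingers":-1,"x":-0.003,"y":0,"z":0,"ax":0,"ay":0,"az":0},{"fingers":-1,"x":0,"y":0,"z":0,"ax":0,"ay":0,"az":0},{"fingers":-1,"x":0,"y":0,"z":0,"ax":0,"ay":0,"az":0}])

```text
clock: 4.17
tcp_pos: [0.4512, -0.1978, 0.0888]
orientation: [-2.342, -2.094, -0.0]
contact_force: [0.0, -0.7, -0.4]
grip_width: 0.0002
gripper_force: 0.0
```

>>> arm_command(rows=[{"fingers":-1,"x":0,"y":0,"z":-0.03,"ax":0,"ay":0,"az":0},{"fingers":-1,"x":0,"y":0,"z":-0.03,"ax":0,"ay":0,"az":0},{"fingers":-1,"x":0.03,"y":0,"z":-0.02,"ax":0,"ay":0,"az":0},{"fingers":-1,"x":0.04,"y":0,"z":0,"ax":0,"ay":0,"az":0},{"fingers":-1,"x":0.04,"y":0,"z":0,"ax":0,"ay":0,"az":0},{"fingers":-1,"x":0.04,"y":0,"z":0,"ax":0,"ay":0,"az":0},{"fingers":-1,"x":0.038,"y":0,"z":0,"ax":0,"ay":0,"az":0},{"fingers":-1,"x":0,"y":0,"z":0,"ax":0,"ay":0,"az":0},{"fingers":-1,"x":0,"y":0,"z":0,"ax":0,"ay":0,"az":0}])

```text
clock: 4.92
tcp_pos: [0.4723, -0.0079, 0.1691]
orientation: [-2.335, -2.101, -0.001]
contact_force: [0.6, -0.4, 0.1]
grip_width: -0.0001
gripper_force: 0.0
```

```bash
cat > tags.py <<'E'
from bench import r
from h import *
o=r.get_obs();print(o["clock"],o["tcp_pos"].round(4))
for cam in ("scene","top"):
    f=r.grab_frame(cam);W=pts(f["depth"],f["K"],f["world_from_camera"])
    hsv=cv2.cvtColor(f["frame"],cv2.COLOR_RGB2HSV); H,S,V=[hsv[...,i].astype(int) for i in range(3)]
    for name,m in (("red",((H<6)|(H>174))&(S>190)&(V>90)),("green",(abs(H-65)<20)&(S>120))):
        n,l,s,ce=cv2.connectedComponentsWithStats(m.astype(np.uint8))
        for i in range(1,n):
            if 15<s[i,4]<1200:
                q=W[(l==i)&(f["depth"]>0)]
                if len(q) and q[:,0].mean()>.4: print(cam,name,s[i,4],np.median(q,0).round(3),q[:,2].max().round(3))
E
python3 tags.py
```

```text
4.9167 [ 0.4723 -0.0079  0.1691]
scene green 136 [ 0.453 -0.206  0.055] 0.239
scene green 181 [0.479 0.042 0.056] 0.069
scene green 87 [0.454 0.511 0.014] 0.023
top red 155 [0.495 0.186 0.055] 0.071
top green 160 [ 0.451 -0.208  0.057] 0.071
```

Tag a now lies green side up. Next is tag c, pushed left.

>>> arm_command(rows=[{"fingers":-1,"x":0,"y":0,"z":0.02,"ax":0,"ay":0,"az":0},{"fingers":-1,"x":-0.002,"y":0,"z":0.02,"ax":0,"ay":0,"az":0},{"fingers":-1,"x":0,"y":0,"z":0.02,"ax":0,"ay":0,"az":0},{"fingers":-1,"x":0,"y":0,"z":0.02,"ax":0,"ay":0,"az":0},{"fingers":-1,"x":0,"y":0,"z":0,"ax":0,"ay":0,"az":0},{"fingers":-1,"x":0.005,"y":0,"z":0,"ax":0,"ay":0,"az":0},{"fingers":-1,"x":0.005,"y":0,"z":0,"ax":0,"ay":0,"az":0},{"fingers":-1,"x":0.004,"y":0,"z":0,"ax":0,"ay":0,"az":0},{"fingers":-1,"x":0.004,"y":0,"z":0,"ax":0,"ay":0,"az":0},{"fingers":-1,"x":0.004,"y":0,"z":0,"ax":0,"ay":0,"az":0}])

```text
clock: 5.85
tcp_pos: [0.4751, 0.0096, 0.0898]
orientation: [2.341, 2.094, 0.002]
contact_force: [-0.2, -1.0, 0.9]
grip_width: 0.0001
gripper_force: 0.3
```

>>> arm_command(rows=[{"fingers":-1,"x":0.004,"y":0,"z":0,"ax":0,"ay":0,"az":0},{"fingers":-1,"x":0.004,"y":0,"z":0,"ax":0,"ay":0,"az":0},{"fingers":-1,"x":0.004,"y":0,"z":0,"ax":0,"ay":0,"az":0},{"fingers":-1,"x":0.004,"y":0,"z":0,"ax":0,"ay":0,"az":0},{"fingers":-1,"x":0.004,"y":0,"z":0,"ax":0,"ay":0,"az":0},{"fingers":-1,"x":0.004,"y":0,"z":0,"ax":0,"ay":0,"az":0}])

```text
clock: 6.35
tcp_pos: [0.4771, 0.0334, 0.0888]
orientation: [-2.342, -2.094, 0.0]
contact_force: [0.0, -0.4, -0.6]
grip_width: -0.0001
gripper_force: 0.0
```

>>> arm_command(rows=[{"fingers":-1,"x":0.004,"y":0,"z":0,"ax":0,"ay":0,"az":0},{"fingers":-1,"x":0.004,"y":0,"z":0,"ax":0,"ay":0,"az":0},{"fingers":-1,"x":0.004,"y":0,"z":0,"ax":0,"ay":0,"az":0},{"fingers":-1,"x":0.003,"y":0,"z":0,"ax":0,"ay":0,"az":0},{"fingers":-1,"x":0.003,"y":0,"z":0,"ax":0,"ay":0,"az":0},{"fingers":-1,"x":0,"y":0,"z":0,"ax":0,"ay":0,"az":0},{"fingers":-1,"x":0,"y":0,"z":0,"ax":0,"ay":0,"az":0},{"fingers":-1,"x":0,"y":0,"z":-0.03,"ax":0,"ay":0,"az":0},{"fingers":-1,"x":0,"y":0,"z":-0.03,"ax":0,"ay":0,"az":0},{"fingers":-1,"x":0,"y":0,"z":-0.02,"ax":0,"ay":0,"az":0}])

```text
clock: 7.18
tcp_pos: [0.4795, 0.0508, 0.1708]
orientation: [2.341, 2.094, 0.002]
contact_force: [-0.4, -0.8, 0.8]
grip_width: 0.0
gripper_force: 0.0
```

Now go over to the left of tag b.

>>> arm_command(rows=[{"fingers":-1,"x":0.04,"y":0,"z":0,"ax":0,"ay":0,"az":0},{"fingers":-1,"x":0.04,"y":0,"z":0,"ax":0,"ay":0,"az":0},{"fingers":-1,"x":0.04,"y":0,"z":0,"ax":0,"ay":0,"az":0},{"fingers":-1,"x":0.04,"y":0,"z":0,"ax":0,"ay":0,"az":0},{"fingers":-1,"x":0.023,"y":0,"z":0,"ax":0,"ay":0,"az":0},{"fingers":-1,"x":0,"y":0,"z":0,"ax":0,"ay":0,"az":0},{"fingers":-1,"x":0,"y":0,"z":0,"ax":0,"ay":0,"az":0}])

```text
clock: 7.77
tcp_pos: [0.499, 0.2339, 0.1687]
orientation: [-2.339, -2.097, 0.0]
contact_force: [0.2, -0.6, -0.6]
grip_width: -0.0003
gripper_force: 0.0
```

```bash
python3 tags.py
```

```text
7.7667 [0.499  0.2339 0.1687]
scene green 142 [ 0.452 -0.207  0.056] 0.069
scene green 92 [0.455 0.51  0.014] 0.023
top red 56 [0.509 0.183 0.053] 0.066
top red 139 [0.481 0.062 0.054] 0.068
top red 120 [ 0.467 -0.063  0.055] 0.069
top green 160 [ 0.451 -0.208  0.057] 0.07
```

Tag c now lies red side up. Last is tag b, pushed right.

>>> arm_command(rows=[{"fingers":-1,"x":0,"y":0,"z":0.02,"ax":0,"ay":0,"az":0},{"fingers":-1,"x":0,"y":0,"z":0.02,"ax":0,"ay":0,"az":0},{"fingers":-1,"x":0,"y":0,"z":0.02,"ax":0,"ay":0,"az":0},{"fingers":-1,"x":0,"y":0,"z":0.02,"ax":0,"ay":0,"az":0},{"fingers":-1,"x":0,"y":0,"z":0,"ax":0,"ay":0,"az":0},{"fingers":-1,"x":-0.005,"y":0,"z":0,"ax":0,"ay":0,"az":0},{"fingers":-1,"x":-0.005,"y":0,"z":0,"ax":0,"ay":0,"az":0},{"fingers":-1,"x":-0.004,"y":0,"z":0,"ax":0,"ay":0,"az":0},{"fingers":-1,"x":-0.004,"y":0,"z":0,"ax":0,"ay":0,"az":0},{"fingers":-1,"x":-0.004,"y":0,"z":0,"ax":0,"ay":0,"az":0}])

```text
clock: 8.7
tcp_pos: [0.4976, 0.2103, 0.0899]
orientation: [2.342, 2.093, 0.003]
contact_force: [0.0, -1.0, 0.6]
grip_width: 0.0002
gripper_force: 0.1
```

>>> arm_command(rows=[{"fingers":-1,"x":-0.004,"y":0,"z":0,"ax":0,"ay":0,"az":0},{"fingers":-1,"x":-0.004,"y":0,"z":0,"ax":0,"ay":0,"az":0},{"fingers":-1,"x":-0.004,"y":0,"z":0,"ax":0,"ay":0,"az":0},{"fingers":-1,"x":-0.004,"y":0,"z":0,"ax":0,"ay":0,"az":0},{"fingers":-1,"x":-0.004,"y":0,"z":0,"ax":0,"ay":0,"az":0},{"fingers":-1,"x":-0.004,"y":0,"z":0,"ax":0,"ay":0,"az":0}])

```text
clock: 9.2
tcp_pos: [0.4942, 0.1865, 0.0888]
orientation: [-2.342, -2.094, 0.0]
contact_force: [0.3, 0.0, 0.4]
grip_width: 0.0001
gripper_force: 0.1
```

Next: 12 mm more, then lift and move away to the left for a clear view.

>>> arm_command(rows=[{"fingers":-1,"x":-0.004,"y":0,"z":0,"ax":0,"ay":0,"az":0},{"fingers":-1,"x":-0.004,"y":0,"z":0,"ax":0,"ay":0,"az":0},{"fingers":-1,"x":-0.004,"y":0,"z":0,"ax":0,"ay":0,"az":0},{"fingers":-1,"x":0,"y":0,"z":0,"ax":0,"ay":0,"az":0},{"fingers":-1,"x":0,"y":0,"z":0,"ax":0,"ay":0,"az":0},{"fingers":-1,"x":0,"y":0,"z":-0.03,"ax":0,"ay":0,"az":0},{"fingers":-1,"x":0,"y":0,"z":-0.04,"ax":0,"ay":0,"az":0},{"fingers":-1,"x":0,"y":0,"z":-0.04,"ax":0,"ay":0,"az":0},{"fingers":-1,"x":0.03,"y":0,"z":-0.02,"ax":0,"ay":0,"az":0},{"fingers":-1,"x":0.03,"y":0,"z":0,"ax":0,"ay":0,"az":0}])

```text
clock: 10.03
tcp_pos: [0.5027, 0.2353, 0.2244]
orientation: [2.343, 2.087, 0.013]
contact_force: [0.2, 1.4, 0.2]
grip_width: -0.0004
gripper_force: 0.0
```

>>> arm_command(rows=[{"fingers":-1,"x":0.035,"y":0,"z":0,"ax":0,"ay":0,"az":0},{"fingers":-1,"x":0.035,"y":0,"z":0,"ax":0,"ay":0,"az":0},{"fingers":-1,"x":0.035,"y":0,"z":0,"ax":0,"ay":0,"az":0},{"fingers":-1,"x":0.035,"y":0,"z":0,"ax":0,"ay":0,"az":0},{"fingers":-1,"x":0.03,"y":0,"z":0,"ax":0,"ay":0,"az":0},{"fingers":-1,"x":0,"y":0,"z":0,"ax":0,"ay":0,"az":0},{"fingers":-1,"x":0,"y":0,"z":0,"ax":0,"ay":0,"az":0},{"fingers":-1,"x":0,"y":0,"z":0,"ax":0,"ay":0,"az":0}])

```text
clock: 10.7
tcp_pos: [0.5185, 0.403, 0.2184]
orientation: [2.341, 2.094, -0.002]
contact_force: [0.3, -0.1, 0.3]
grip_width: 0.0
gripper_force: 0.0
```

```bash
python3 tags.py
python3 - <<'E'
from bench import r
import cv2
cv2.imwrite("pics/end.png",r.grab_frame("top")["frame"][:,:,::-1])
E
```

```text
10.7 [0.5185 0.403  0.2184]
scene green 141 [ 0.451 -0.206  0.056] 0.07
scene green 209 [0.494 0.166 0.055] 0.069
scene green 86 [0.454 0.513 0.013] 0.022
top red 138 [0.481 0.061 0.055] 0.07
top red 120 [ 0.467 -0.063  0.055] 0.067
top green 99 [0.492 0.164 0.058] 0.071
top green 160 [ 0.451 -0.208  0.057] 0.071
```

View pics/end.png

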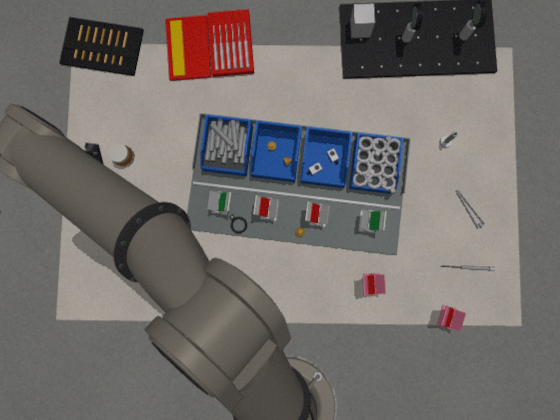

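The tags now read, left to right, green (222,202), red (264,208), red (315,213) and green (375,220), all lying fully over. The arm is clear, and the bystanders in view are where they were. The syringe is hidden under the arm in this view.

```bash
python3 -c "
from bench import r
print(r.hand_in())"
```

```text
the job is handed in; nothing more can be done
None
```

Job handed in at about 11 s of the 48 s allowed: tags a and b now lie green side up, c and d (d untouched) lie red side up, and I touched none of the loose parts or tools.

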